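# Bolt down the rugged display unit

## Robot

A 7-joint arm with a two-finger parallel gripper is mounted at the origin on the work surface. World frame = base frame: x ahead of the robot, y to its left, z up, the work surface at z = 0. Lengths are in m, angles in rad, forces in N, time in s.
With the tool pointing down it reaches from about 0.425 to 1.025 m from the base axis. Payload 9.4 kg.
Tool frame: the origin (TCP) lies midway between the tips of the shut fingers; the grasp point (between the pads) lies 19 mm behind it (env.grip_point_offset is the distance from the TCP to the grasp point, in m); x points along the fingers, y is the direction in which the jaws open and shut, and the axes are right-handed (so a half turn about x gives the same grasp; the last joint's range is limited). The gripper opens to 93 mm and grips with 3 to 60 N. Pads are 15 mm wide; open, the fingers measure 128 mm over their backs; the gripper's body (75 mm by 188 mm) begins 65 mm behind the grasp point.
Start: joints at [1.116, 0.599, -0.003, 1.599, 0.002, 0.943, -0.08], TCP at [0.267, -0.674, 0.192] pointing down, gripper open.
Joint ranges: [-2.57, 2.57], [-0.35, 1.97], [-1.29, 1.29], [0.11, 2.56], [-1.05, 4.19], [0.11, 1.86], [-2.63, 2.63]. Speed limits (rad/s): [2.22, 2.22, 3.01, 3.01, 3.14, 3.14, 3.14].

## Interface

Orientations are given as a unit quaternion [x, y, z, w].
In Python, from workcell import env gives the robot as it stands.
- The arm moves only by the tool servo_tool, never from a script. Its argument "series" is a list of rows, each an object with "fingers": the closure, from -1 (fully open) to 1 (shut); "delta_pos": the shift along the tool's x, y, z in m, a list of three; "angular": the turn, a rotation vector about the tool's x, y, z in rad, a list of three. In form: [{"fingers": fingers, "delta_pos": [x, y, z], "angular": [rx, ry, rz]}, ...]. A call has 1 to 20 rows; each row shifts and turns the commanded pose from where the row before left it, along the tool's axes as they then stand; what a row does not reach is not made up. A row lasts 1/12 s, in which the tool goes at most 41.7 mm and 7.16 degrees, less where a joint would pass 70% of its speed; a pose out of reach is approached as far as the arm can. A call with a gripper value outside its range is refused whole. The fingers move at their own pace and stop on an object; "squeeze" is the grip in N (left out, the last holds). Time passes only in rows, so rows that do not move let the fingers close. It gives the time, the measured TCP pose, the force and the opening at its end, in the units of the state.
- env.get_state(): the state, without advancing time (a new reading comes with each control period).
- env.read_camera(name): name is "scene" or "top" or "wrist"; returns (picture, depth): 400x640x3 uint8, red, green, blue; 400x640 float32, m along the optical axis (not along the pixel's ray), 0 where there is no reading.
- env.calibration(name): a dict with "mtx" (3x3 intrinsics, pixels), "cam_to_world" (4x4, takes a point from camera to world coordinates). Camera axes: x right, y down, z forward; pixel columns grow to the right and rows downward; lengths in m; the calibration is good to about 2 mm. A picture is of the moment at which its call begins: read the wrist's pose just before it. calibration takes no time and is no camera call; for the wrist camera it gives the pose at the moment of the call.
- env.finish_job(): hands the job in, once; it reports no verdict.
The state is a dict: "clock": time; "qpos": joint angles; "joint_velocities": joint speeds; "joint_torque": joint torques, N m; "tool_pos": TCP position; "orientation": TCP orientation; "contact_force": force on the tool from outside, world axes, zero at the start; "wrist_torque": the same for the moment, N m; "opening": finger opening in m.
Only numpy, scipy, OpenCV 4.12 (cv2) and the standard library are available. Lean on these libraries where they do the work, as an engineer would, in place of code of your own. Each camera call takes 0.05 s, during which the arm holds its last target. There are 200 camera calls.

## Task

The green unit's foot still has to be bolted to the channel on the bench. Take the bolt that has both a square head and a bar nut, turn its head square to the channel, slide it in from the flared open end with the head under the lips until the stem is fully home in the foot's notch, and then turn the bar nut about a quarter turn clockwise (seen from above) to tighten it. Let go and leave the bolt standing upright with its nut's flange down on the foot.

Things in the scene. Friction and masses are not known exactly. Their poses are not given: they have to be found in the camera images.
- tbolt_bar (a point): centre of the dark grip bar, 50 (x) x 12 (y) x 28 mm (z), of the nut on the square-headed bolt, which stands on its head, this point 66 mm above the table. Above the head's underside: 36 mm flange at 34-39 mm, hub to 52, bar 52-80. Bolt and nut 0.18 kg. Of two other bolts nearby, one has this nut but a larger round head, one a square head but no nut
- tbolt_head (a point): centre of that bolt's steel head, 32 x 32 mm (x, y along its sides), 12 mm thick; 60 mm straight below tbolt_bar; a 14 mm round stem joins them. The foot's notch (see seat) is 22 mm wide, open to seat's -x from 25 mm before the seat, and stops the stem 1 mm past it. The unit's case, 182 mm tall, begins 150 mm past the seat
- tbolt_nut (a joint): angle of the nut on the bolt, rad, growing clockwise from above; at 0 the bar lies along the head's x. Starts loose at 0 to 0.2, tight from 0.75, stop at 1.4. Turns stiffly (0.05 N m): a bolt carried by the bar turns with it; in the channel the walls stop the head after at most about 15 degrees either way and the nut turns on alone
- seat (a point): where the head's centre belongs in the fixed aluminium channel, 20 mm above the table (bar centre then at 80, flange on the foot; sliding in, up to 10 mm higher). x: sliding direction, z up. Lips start 70 mm before it, flared guides 98 mm before, 60 mm wide. Inside 39 mm wide, slot 22. Heights: floor 4, lips 36-42, guides' top 42, green foot on the lips 42-48
Mind the look-alikes: they are no part of the job. Leave any orange or turquoise look-alike of the part that bears tbolt_bar alone.

How it is judged:
On the way:
1. the square head is in the channel under the lips, square to it, at the foot's notch, with the nut still loose (x of tbolt_head in the frame of seat between -0.015 and 0.015 m and y of tbolt_head in the frame of seat between -0.01 and 0.01 m and z of tbolt_head in the frame of seat between -0.006 and 0.014 m and angle between tbolt_head's own z axis and vertical below 0.18 rad and (angle between the x axis of tbolt_head and the x axis of seat, either way round below 0.35 rad or angle between the x axis of tbolt_head and the y axis of seat, either way round below 0.35 rad) and value of joint tbolt_nut below 0.6 rad), for 0.2 s.
At the end, for the whole second after the job is handed in: The bolt's head centre is within 15 mm of the seat along the channel, 10 mm across it and 6 mm in height (flange down on the foot), the bolt is upright within 10 degrees with its square head within 20 degrees of square to the channel, and the nut is turned to more than 0.75 rad and is at rest (x of tbolt_head in the frame of seat between -0.015 and 0.015 m and y of tbolt_head in the frame of seat between -0.01 and 0.01 m and z of tbolt_head in the frame of seat between -0.006 and 0.014 m and angle between tbolt_head's own z axis and vertical below 0.18 rad and (angle between the x axis of tbolt_head and the x axis of seat, either way round below 0.35 rad or angle between the x axis of tbolt_head and the y axis of seat, either way round below 0.35 rad) and z of tbolt_head in the frame of seat below 0.006 m and value of joint tbolt_nut above 0.75 rad and velocity of joint tbolt_nut between -0.1 and 0.1 rad/s); the robot touches nothing.
It also fails if it takes over 48 s, if anything falls off the work surface, if the arm or the gripper's body presses on something with over 40 N, if the wrist force passes 120 N, or if a joint passes its speed limit or range.

## Working session

There is one attempt and no reset: what is moved stays moved. The work goes in short steps, Python scripts to look and compute and a tool call to move; the robot and the scene stay as the last step left them, time stands still between calls to the robot, and variables do not carry over. Pictures are saved under pics/ and viewed, about 8 in all and at most 12, crops included, and the job is handed in when it is done.

Besides the shell and the picture viewer there is one more tool, called after "Emit:" as name(argument=value, ...), one argument or row to a line, values as JSON. servo_tool: Moves the arm, as the interface text tells. Its arguments: {"type":"object","properties":{"series":{"type":"array","items":{"type":"object","properties":{"fingers":{"type":"number"},"delta_pos":{"type":"array","items":{"type":"number"}},"angular":{"type":"array","items":{"type":"number"}}}}},"squeeze":{"type":"number"}},"required":["series"]}

```bash
mkdir -p pics; ls; python3 - <<'E'
from workcell import env
import cv2, numpy as np
s=env.get_state(); print(s); print(env.grip_point_offset)
for n in("scene","top"):
    p,d=env.read_camera(n); c=env.calibration(n); np.savez(f"pics/{n}0.npz",p=p,d=d,m=c["mtx"],T=c["cam_to_world"])
    cv2.imwrite(f"pics/{n}0.png",p[:,:,::-1]); print(n,c)
E
```

```text
pics
{'clock': 0.0, 'qpos': array([ 1.11626879,  0.6001188 , -0.00252982,  1.60012278,  0.00180185,
        0.94291372, -0.07979598]), 'joint_velocities': array([-0.00082203, -0.00119974,  0.00144214, -0.00013461,  0.00063581,
       -0.00097805,  0.00032009]), 'joint_torque': array([ 7.29831518e-04, -7.65067363e+01,  1.49761800e+00, -2.52354079e+01,
       -5.23531821e-02,  1.68386113e-02,  1.58655730e-04]), 'tool_pos': array([ 0.26722839, -0.67338145,  0.19146731]), 'orientation': array([-0.69436683, -0.13333654,  0.69467877, -0.13227799]), 'contact_force': array([-0.77768967,  0.34554899, -0.69086978]), 'wrist_torque': array([-2.94770192e-02,  1.66435755e-02, -4.22370631e-05]), 'opening': 0.09295176722663406}
0.0188
scene {'mtx': array([[428.58963239,   0.        , 316.84622338],
       [  0.        , 428.58963239, 204.33109104],
       [  0.        ,   0.        ,   1.        ]]), 'cam_to_world': array([[ 0.224838  ,  0.80474262, -0.54939712,  1.05242614],
       [ 0.97427644, -0.19450645,  0.11380972, -0.11745999],
       [-0.01527375, -0.56085342, -0.82777422,  0.89521114],
       [ 0.        ,  0.        ,  0.        ,  1.        ]])}
top {'mtx': array([[399.86674911,   0.        , 314.95621179],
       [  0.        , 399.86674911, 201.50301326],
       [  0.        ,   0.        ,   1.        ]]), 'cam_to_world': array([[-0.06075609, -0.97195778,  0.22717124,  0.32316649],
       [-0.99815178,  0.05886182, -0.01511019, -0.00180152],
       [ 0.00131475, -0.22766942, -0.9737376 ,  0.8891804 ],
       [ 0.        ,  0.        ,  0.        ,  1.        ]])}
```

View pics/scene0.png

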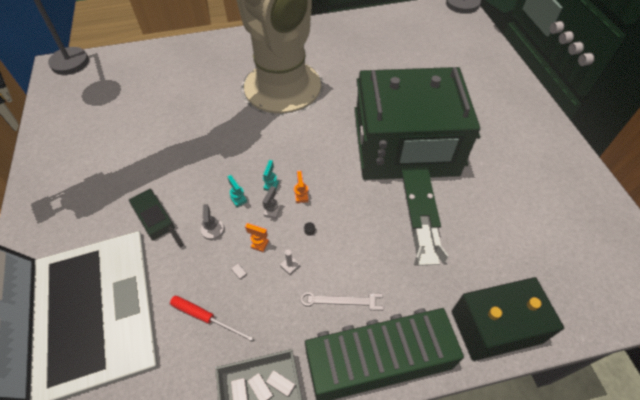

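View pics/top0.png

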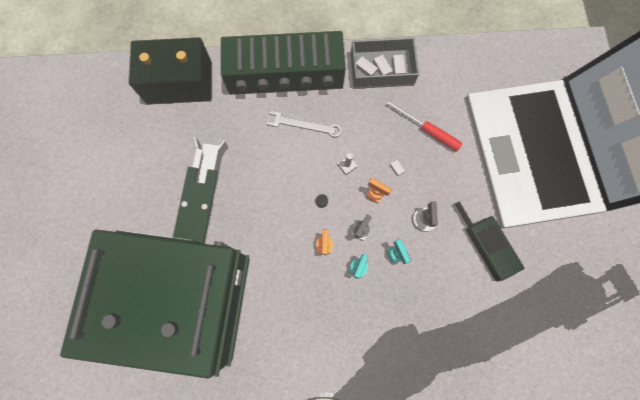

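The target is the dark nut with the small square head, at scene (270,200) and top (362,228). The dark one at scene (210,220) has the round head. The channel is at top (205,170), with its open end toward (207,145). Next I'll enlarge both.

```bash
python3 - <<'E'
import cv2, numpy as np
def crop(n,u,v,w,h,s):
    p=np.load(f"pics/{n}0.npz")["p"][v:v+h,u:u+w,::-1]
    return cv2.resize(p,None,fx=s,fy=s,interpolation=cv2.INTER_CUBIC)
# bolt: top crop u320-400 v195-285 ; scene u225-315 v155-245
a=np.hstack([crop("top",315,195,90,70,4.4444),crop("scene",225,155,90,70,4.4444)])
b=np.hstack([crop("top",165,130,90,65,4.4444),crop("scene",385,205,90,65,4.4444)])
im=np.vstack([a,b]);cv2.imwrite("pics/crop1.png",im); print(im.shape)
E
```

```text
(600, 800, 3)
```

View pics/crop1.png

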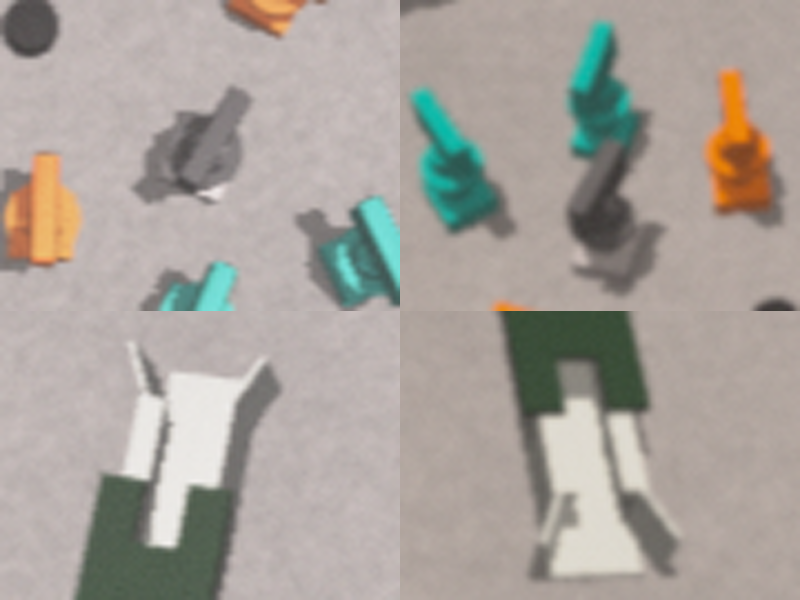

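The top-left crop shows the bar's top running from (238,90) to (197,180), with the steel square head peeking out below it. The bottom-left crop shows the notch: mouth corners at (150,485) and (188,487), closed end at (145,547) and (178,548). Triangulating from these.

```bash
cat > h.py <<'E'
import numpy as np
def ld(n,k=0): return np.load(f"pics/{n}{k}.npz")
def px(x,y,u,v,ox=0,oy=0,s=4.4444): return ((x-ox+.5)/s-.5+u,(y-oy+.5)/s-.5+v)
def ray(c,p):
    d=c["T"][:3,:3]@np.linalg.solve(c["m"],[p[0],p[1],1]); return c["T"][:3,3],d
def plane(c,p,z):
    o,d=ray(c,p); return o+d*(z-o[2])/d[2]
def tri(a,p,b,q):
    o1,d1=ray(a,p);o2,d2=ray(b,q)
    t=np.linalg.lstsq(np.c_[d1,-d2],o2-o1,rcond=None)[0]
    x,y=o1+t[0]*d1,o2+t[1]*d2; return (x+y)/2,np.linalg.norm(x-y)
def cloud(c):
    d=c["d"];v,u=np.mgrid[:d.shape[0],:d.shape[1]]
    P=np.linalg.solve(c["m"],np.stack([u.ravel()*d.ravel(),v.ravel()*d.ravel(),d.ravel()])) 
    return (c["T"][:3,:3]@P+c["T"][:3,3:]).T.reshape(*d.shape,3)
E
python3 - <<'E'
from h import *
np.set_printoptions(precision=4,suppress=True)
t,s=ld("top"),ld("scene")
T=lambda x,y,r=0:px(x,y,315 if r==0 else 165,195 if r==0 else 130,0,0 if r==0 else 310.5)
S=lambda x,y,r=0:px(x,y,225 if r==0 else 385,155 if r==0 else 205,400,0 if r==0 else 310.5)
for nm,a,b,r,z in [("bar far",(238,92),(582,200),0,.08),("bar near",(199,178),(610,147),0,.08),
  ("mouth L",(150,485),(607,412),1,.048),("mouth R",(188,487),(565,412),1,.048),("end L",(145,547),(596,360),1,.048),("end R",(178,548),(558,360),1,.048),
  ("foot L",(103,475),(650,410),1,.048),("foot R",(232,490),(524,412),1,.048)]:
    print(nm,tri(t,T(*a,r),s,S(*b,r)),"top",plane(t,T(*a,r),z)[:2],"scene",plane(s,S(*b,r),z)[:2])
for c in (t,s):
    P=cloud(c);X=P.reshape(-1,3)
    z=X[:,2]
    # bar cloud near
    b=X[(z>.072)&(z<.09)&(np.hypot(X[:,0]-.53,X[:,1]+.11)<.15)]
    print("tops",len(b)); 
    import cv2
    from scipy.cluster.vq import kmeans2
    from scipy.cluster.hierarchy import fclusterdata
    if len(b)<3000:
        l=fclusterdata(b[:,:2],.02,criterion="distance",method="single")
        for i in set(l):
            q=b[l==i]
            if len(q)>8: print(i,len(q),q.mean(0),cv2.minAreaRect(q[:,:2].astype(np.float32)))
    f=X[(z>.044)&(z<.052)&(X[:,1]>.1)&(X[:,1]<.4)&(X[:,0]>.3)&(X[:,0]<.6)]
    if len(f): print("foot",len(f),f.mean(0),cv2.minAreaRect(f[:,:2].astype(np.float32)))
E
```

```text
bar far (array([ 0.475 , -0.1196,  0.0868]), np.float64(0.0030269852340213178)) top [ 0.4761 -0.1221] scene [ 0.4705 -0.1181]
bar near (array([ 0.4377, -0.0995,  0.0774]), np.float64(0.002892529841798462)) top [ 0.4372 -0.1006] scene [ 0.4401 -0.0981]
mouth L (array([0.611 , 0.2403, 0.042 ]), np.float64(0.0032996676045869786)) top [0.6086 0.2369] scene [0.6141 0.2395]
mouth R (array([0.6075, 0.2193, 0.045 ]), np.float64(0.0008073357258784236)) top [0.6064 0.2181] scene [0.6091 0.2185]
end L (array([0.5795, 0.2446, 0.0418]), np.float64(0.007064848726650949)) top [0.5768 0.2392] scene [0.5829 0.2457]
end R (array([0.5766, 0.2256, 0.045 ]), np.float64(0.0036363379409971495)) top [0.5753 0.223 ] scene [0.5782 0.2264]
foot L (array([0.6165, 0.262 , 0.0447]), np.float64(0.0016114600789228209)) top [0.6152 0.2602] scene [0.6182 0.2614]
foot R (array([0.6039, 0.1973, 0.0475]), np.float64(0.0016836172413536798)) top [0.6035 0.1964] scene [0.6042 0.198 ]
tops 564
1 12 [ 0.4923 -0.254   0.0774] ((0.49196353554725647, -0.2536976933479309), (0.002520174253731966, 0.015253553166985512), 78.7588348
[... 1005 characters left out ...]
32 [ 0.5413 -0.1531  0.0787] ((0.5402727127075195, -0.15283218026161194), (0.05060847848653793, 0.013372151181101799), 57.30369567871094)
4 86 [ 0.432  -0.0296  0.0789] ((0.43086737394332886, -0.029323723167181015), (0.011913352645933628, 0.049202945083379745), 84.36544036865234)
5 43 [ 0.3909 -0.1051  0.0781] ((0.3888772130012512, -0.10549601167440414), (0.012138867750763893, 0.021614745259284973), 59.66752624511719)
6 110 [ 0.4585 -0.1103  0.0786] ((0.4569823145866394, -0.11001095920801163), (0.013066562823951244, 0.0519290454685688), 54.03312301635742)
foot 1662 [0.5084 0.2469 0.0478] ((0.4763809144496918, 0.21632301807403564), (0.28954118490219116, 0.2235296666622162), 58.35564422607422)
```

```bash
python3 - <<'E'
from h import *
import cv2
from scipy.spatial.transform import Rotation as R
np.set_printoptions(precision=4,suppress=True)
M=R.from_quat([-0.69436683,-0.13333654,0.69467877,-0.13227799]).as_matrix(); print(M)
for n in ("top","scene"):
    c=ld(n);P=cloud(c);z=P[...,2];p=c["p"].astype(int)
    g=(p[...,1]>p[...,0]+6)&(p.sum(2)<300)
    m=(z>.042)&(z<.054)&g&(P[...,0]>.45)&(P[...,0]<.65)&(P[...,1]>.15)&(P[...,1]<.3)
    q=P[m]; r=cv2.minAreaRect(q[:,:2].astype(np.float32)); print(n,"foot",len(q),r,np.median(q[:,2]))
    # side edges: per x-slice y extents -> axis
    xs=np.arange(.47,.58,.01);E=np.array([[x,*np.percentile(q[abs(q[:,0]-x)<.005][:,1],[2,98])] for x in xs])
    mid=E[:,1:].mean(1);k=np.polyfit(xs,mid,1);print("axis slope",k,"deg",np.degrees(np.arctan(k[0])),"width",(E[:,2]-E[:,1]).mean(), "mid at x=.5845",np.polyval(k,.5845), "slopes", np.polyfit(xs,E[:,1],1)[0],np.polyfit(xs,E[:,2],1)[0])
    b=P[(z>.06)&(z<.09)&(np.hypot(P[...,0]-.457,P[...,1]+.11)<.032)]
    t=b[b[:,2]>.074]; w,V=np.linalg.eigh(np.cov(t[:,:2].T)); print("bar",t[:,:2].mean(0),np.degrees(np.arctan2(V[1,1],V[0,1])))
    # head
    hm=P[(z>.006)&(z<.018)&(np.hypot(P[...,0]-.457,P[...,1]+.11)<.035)]; print("head pts",len(hm),hm.mean(0) if len(hm) else "")
    k=P[(z>.03)&(P[...,0]>.55)&(P[...,0]<.95)&(P[...,1]>.1)&(P[...,1]<.36)]
    for x in np.arange(.64,.92,.04):
        print("%.2f"%x,end=" ")
        for y in np.arange(.1,.36,.04):
            s=k[(abs(k[:,0]-x)<.02)&(abs(k[:,1]-y)<.02)]; print("%.3f"%(s[:,2].max() if len(s) else 0),end=" ")
        print()
E
```

```text
[[-0.0007  0.369  -0.9294]
 [ 0.0014 -0.9294 -0.369 ]
 [-1.     -0.0016  0.0002]]
top foot 1853 ((0.5318463444709778, 0.2441786825656891), (0.06470736861228943, 0.15898607671260834), 79.21526336669922) 0.04609103040329399
axis slope [-0.1939  0.3472] deg -10.973103728064665 width 0.06282452685829086 mid at x=.5845 0.2338750299891768 slopes -0.19423820408731812 -0.19354817251459433
bar [ 0.4562 -0.1089] 144.80122862092327
head pts 29 [ 0.4468 -0.1027  0.0105]
0.64 0.000 0.000 0.042 0.045 0.043 0.000 0.000 
0.68 0.000 0.000 0.043 0.000 0.042 0.000 0.000 
0.72 0.000 0.000 0.000 0.000 0.000 0.000 0.000 
0.76 0.000 0.000 0.000 0.000 0.000 0.000 0.000 
0.80 0.093 0.091 0.090 0.100 0.102 0.101 0.102 
0.84 0.094 0.093 0.092 0.102 0.116 0.102 0.116 
0.88 0.095 0.094 0.092 0.101 0.101 0.101 0.102 
0.92 0.090 0.091 0.091 0.098 0.099 0.099 0.099 
scene foot 1312 ((0.5279366970062256, 0.24570047855377197), (0.0659123957157135, 0.16655802726745605), 79.30345916748047) 0.04764912021822709
axis slope [-0.2051  0.3533] deg -11.59209282058344 width 0.06132649546366021 mid at x=.5845 0.2333987066048946 slopes -0.19331989059917315 -0.21693351542697922
bar [ 0.4581 -0.1102] 144.90456904398297
head pts 94 [ 0.4638 -0.1103  0.0112]
0.64 0.000 0.000 0.044 0.045 0.045 0.000 0.000 
0.68 0.000 0.000 0.044 0.039 0.045 0.000 0.000 
0.72 0.000 0.000 0.000 0.000 0.000 0.000 0.000 
0.76 0.000 0.000 0.000 0.000 0.000 0.000 0.000 
0.80 0.095 0.093 0.092 0.103 0.103 0.103 0.104 
0.84 0.095 0.096 0.093 0.103 0.118 0.104 0.117 
0.88 0.097 0.096 0.094 0.104 0.104 0.104 0.103 
0.92 0.093 0.093 0.092 0.102 0.101 0.101 0.102
```

The text and cloud agree:
- **Bar:** centre (0.457, -0.1095), long axis at -35°, top at about 79 mm.
- **Seat:** about (0.585, 0.234).
- **Sliding direction:** 169°.

The turquoise and orange parts stand about 85 mm away, so I'll go in with the jaws part-closed.

Emit:
servo_tool(
  series=[
    {"fingers":0.1,"delta_pos":[0,-0.0227,-0.0192],"angular":[0,0,0]},
    {"fingers":0.1,"delta_pos":[0,-0.0227,-0.0192],"angular":[0,0,0]},
    {"fingers":0.1,"delta_pos":[0,-0.0227,-0.0192],"angular":[0,0,0]},
    {"fingers":0.1,"delta_pos":[0,-0.0227,-0.0192],"angular":[0,0,0]},
    {"fingers":0.1,"delta_pos":[0,-0.0227,-0.0192],"angular":[0,0,0]},
    {"fingers":0.1,"delta_pos":[0,-0.0227,-0.0192],"angular":[0,0,0]},
    {"fingers":0.1,"delta_pos":[0,-0.0227,-0.0192],"angular":[0,0,0]},
    {"fingers":0.1,"delta_pos":[0,-0.0227,-0.0192],"angular":[0,0,0]},
    {"fingers":0.1,"delta_pos":[0,-0.0227,-0.0192],"angular":[0,0,0]},
    {"fingers":0.1,"delta_pos":[0,-0.0227,-0.0192],"angular":[0,0,0]},
    {"fingers":0.1,"delta_pos":[0,-0.0227,-0.0192],"angular":[0,0,0]},
    {"fingers":0.1,"delta_pos":[0,-0.0227,-0.0192],"angular":[0,0,0]},
    {"fingers":0.1,"delta_pos":[0,-0.0227,-0.0192],"angular":[0,0,0]},
    {"fingers":0.1,"delta_pos":[0,-0.0227,-0.0192],"angular":[0,0,0]},
    {"fingers":0.1,"delta_pos":[0,-0.0227,-0.0192],"angular":[0,0,0]},
    {"fingers":0.1,"delta_pos":[0,-0.0227,-0.0192],"angular":[0,0,0]},
    {"fingers":0.1,"delta_pos":[0,-0.0227,-0.0192],"angular":[0,0,0]},
    {"fingers":0.1,"delta_pos":[0,-0.0227,-0.0192],"angular":[0,0,0]},
    {"fingers":0.1,"delta_pos":[0,-0.0227,-0.0192],"angular":[0,0,0]},
    {"fingers":0.1,"delta_pos":[0,-0.0227,-0.0192],"angular":[0,0,0]},
  ],
)

```text
clock: 1.77
tool_pos: [0.4569, -0.1088, 0.1922]
orientation: [-0.694, -0.133, 0.695, -0.133]
contact_force: [0.7, 0.0, 0.3]
opening: 0.042
```

Emit:
servo_tool(
  series=[
    {"fingers":0.1,"angular":[-0.1194,0,0],"delta_pos":[0,0,0]},
    {"fingers":0.1,"angular":[-0.1194,0,0],"delta_pos":[0,0,0]},
    {"fingers":0.1,"angular":[-0.1194,0,0],"delta_pos":[0,0,0]},
    {"fingers":0.1,"angular":[-0.1194,0,0],"delta_pos":[0,0,0]},
    {"fingers":0.1,"angular":[-0.1194,0,0],"delta_pos":[0,0,0]},
    {"fingers":0.1,"angular":[-0.1194,0,0],"delta_pos":[0,0,0]},
    {"fingers":0.1,"angular":[-0.1194,0,0],"delta_pos":[0,0,0]},
    {"fingers":0.1,"angular":[-0.1194,0,0],"delta_pos":[0,0,0]},
    {"fingers":0.1,"angular":[-0.1194,0,0],"delta_pos":[0,0,0]},
    {"fingers":0.1,"angular":[-0.1194,0,0],"delta_pos":[0,0,0]},
    {"fingers":0.1,"angular":[-0.1194,0,0],"delta_pos":[0,0,0]},
    {"fingers":0.1,"angular":[-0.1194,0,0],"delta_pos":[0,0,0]},
    {"fingers":0.1,"angular":[-0.1194,0,0],"delta_pos":[0,0,0]},
    {"fingers":0.1,"angular":[-0.1194,0,0],"delta_pos":[0,0,0]},
    {"fingers":0.1,"angular":[-0.1194,0,0],"delta_pos":[0,0,0]},
    {"fingers":0.1,"angular":[-0.1194,0,0],"delta_pos":[0,0,0]},
    {"fingers":0.1,"angular":[-0.1194,0,0],"delta_pos":[0,0,0]},
    {"fingers":0.1,"angular":[-0.1194,0,0],"delta_pos":[0,0,0]},
    {"fingers":0.1,"angular":[0,0,0],"delta_pos":[0,0,0]},
  ],
)

```text
clock: 3.35
tool_pos: [0.4566, -0.1104, 0.1921]
orientation: [0.212, 0.675, -0.212, 0.674]
contact_force: [-0.0, -0.2, -0.5]
opening: 0.0419
```

```bash
cat >> h.py <<'E'
def pose(v=True):
    from workcell import env
    from scipy.spatial.transform import Rotation as R
    s=env.get_state();M=R.from_quat(s["orientation"]).as_matrix()
    if v: print("t",s["clock"],"pos",s["tool_pos"].round(4),"jaw deg",np.degrees(np.arctan2(M[1,1],M[0,1])).round(2),"y",M[:,1].round(4),"z",M[:,2].round(4),"x",M[:,0].round(4),"F",s["contact_force"].round(1),"tq",s["wrist_torque"].round(2),"open",round(s["opening"],4),"j7",s["qpos"][6].round(2))
    return s,M
def go(P,M,tgt,az=None):
    d=M.T@(np.asarray(tgt)-P); print("delta tool",d.round(4), "rx", None if az is None else np.radians((np.degrees(np.arctan2(M[1,1],M[0,1]))-az+180)%360-180).round(4))
E
python3 - <<'E'
from h import *
import cv2
from workcell import env
s,M=pose(); go(s["tool_pos"],M,[.457,-.1095,.054],54.85)
c=env.calibration("wrist");p,d=env.read_camera("wrist")
np.savez("pics/wrist0.npz",p=p,d=d,m=c["mtx"],T=c["cam_to_world"]);cv2.imwrite("pics/wrist0.png",p[:,:,::-1])
X=cloud(ld("wrist"));z=X[...,2]
t=X[(z>.074)&(z<.085)&(np.hypot(X[...,0]-.457,X[...,1]+.11)<.032)]
if len(t)>9:
    w,V=np.linalg.eigh(np.cov(t[:,:2].T));print("bar",len(t),t.mean(0),np.degrees(np.arctan2(V[1,1],V[0,1])),cv2.minAreaRect(t[:,:2].astype(np.float32)))
E
```

```text
t 3.35 pos [ 0.4566 -0.1104  0.1921] jaw deg 55.08 y [ 5.725e-01  8.199e-01 -1.000e-04] z [ 8.199e-01 -5.725e-01 -7.000e-04] x [-6.e-04  3.e-04 -1.e+00] F [-0.  -0.2 -0.5] tq [-0.03 -0.12 -0.01] open 0.0419 j7 0.73
delta tool [ 1.381e-01  1.000e-03 -1.000e-04] rx 0.004
bar 536 [ 0.45636595 -0.1086663   0.07986312] 144.42344658841571 ((0.45740821957588196, -0.108995720744133), (0.011174936778843403, 0.049263305962085724), 54.822044372558594)
```

View pics/wrist0.png

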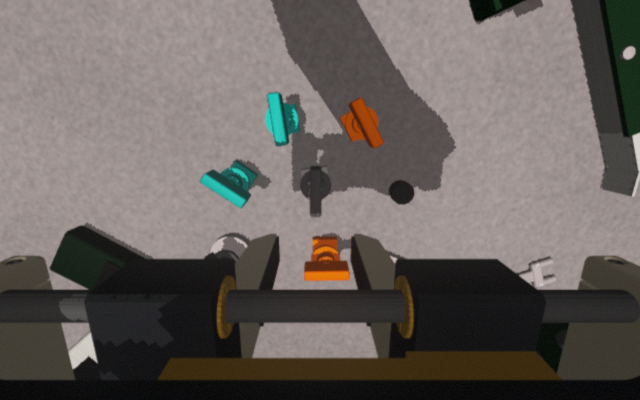

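The wrist view shows the dark bar at (316,190), vertical in the picture and so aligned with the jaws. The look-alikes are clear of the finger paths. The wrist cloud puts the bar at (0.457, -0.109, top 80 mm), so I'll go down and grip.

Emit:
servo_tool(
  series=[
    {"fingers":0.1,"delta_pos":[0.025,0.001,0],"angular":[0,0,0]},
    {"fingers":0.1,"delta_pos":[0.03,0,0],"angular":[0,0,0]},
    {"fingers":0.1,"delta_pos":[0.03,0,0],"angular":[0,0,0]},
    {"fingers":0.1,"delta_pos":[0.025,0,0],"angular":[0,0,0]},
    {"fingers":0.1,"delta_pos":[0.018,0,0],"angular":[0,0,0]},
    {"fingers":0.1,"delta_pos":[0.01,0,0],"angular":[0,0,0]},
    {"fingers":0.1,"delta_pos":[0,0,0],"angular":[0,0,0]},
    {"fingers":1,"delta_pos":[0,0,0],"angular":[0,0,0]},
    {"fingers":1,"delta_pos":[0,0,0],"angular":[0,0,0]},
    {"fingers":1,"delta_pos":[0,0,0],"angular":[0,0,0]},
    {"fingers":1,"delta_pos":[0,0,0],"angular":[0,0,0]},
    {"fingers":1,"delta_pos":[0,0,0],"angular":[0,0,0]},
    {"fingers":1,"delta_pos":[0,0,0],"angular":[0,0,0]},
  ],
  squeeze=35,
)

```text
clock: 4.48
tool_pos: [0.4576, -0.1096, 0.0548]
orientation: [0.214, 0.674, -0.214, 0.674]
contact_force: [0.3, -0.7, -0.5]
opening: 0.0065
```

```bash
python3 -c "
from h import *
s,M=pose()"
```

```text
t 4.4833 pos [ 0.4576 -0.1096  0.0548] jaw deg 54.75 y [5.771e-01 8.166e-01 3.000e-04] z [ 8.166e-01 -5.771e-01  8.000e-04] x [ 8.e-04 -2.e-04 -1.e+00] F [ 0.3 -0.7 -0.5] tq [-0.02 -0.16  0.03] open 0.0065 j7 0.46
```

An opening of 6.5 mm is less than the 12 mm bar, so I'm checking before lifting.

```bash
python3 - <<'E'
from h import *
import cv2
from workcell import env
ims=[]
for n,(u,v,w,h) in {"scene":(210,120,120,130),"wrist":(200,150,240,260)}.items():
    c=env.calibration(n);p,d=env.read_camera(n);np.savez(f"pics/{n}1.npz",p=p,d=d,m=c["mtx"],T=c["cam_to_world"])
    ims.append(cv2.resize(p[v:v+h,u:u+w,::-1],(400,430),interpolation=cv2.INTER_CUBIC))
cv2.imwrite("pics/c2.png",np.hstack(ims)); pose()
E
```

```text
t 4.5833 pos [ 0.4575 -0.1096  0.0546] jaw deg 54.76 y [5.770e-01 8.168e-01 1.000e-04] z [ 8.168e-01 -5.770e-01  4.000e-04] x [ 4.e-04 -1.e-04 -1.e+00] F [-0.4  0.3  0.4] tq [ 0.05 -0.15  0.  ] open 0.0013 j7 0.46
```

View pics/c2.png

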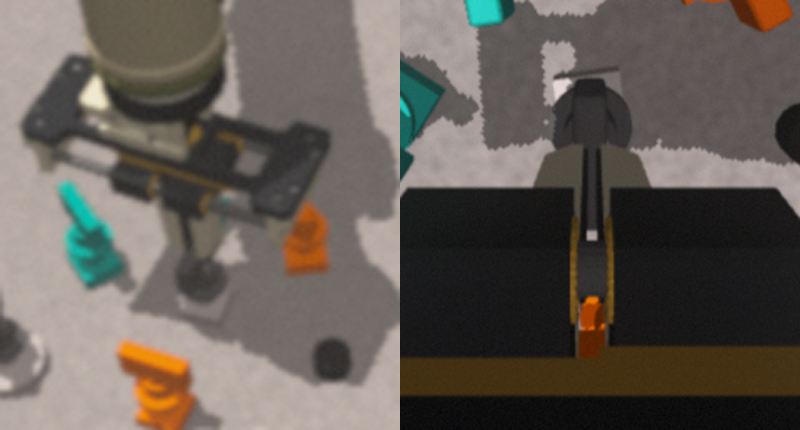

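```bash
python3 - <<'E'
from h import *
np.set_printoptions(precision=4,suppress=True)
w=ld("wrist",1);X=cloud(w);p=w["p"]
for v in range(150,345,8):
    print(v,[(tuple(X[v,u].round(3)),tuple(p[v,u])) for u in (305,314,322)])
print(w["m"][0,0],w["T"]); pose()
E
```

```text
150 [((np.float64(0.414), np.float64(-0.087), np.float64(-0.001)), (np.uint8(171), np.uint8(160), np.uint8(158))), ((np.float64(0.418), np.float64(-0.081), np.float64(-0.0)), (np.uint8(173), np.uint8(161), np.uint8(158))), ((np.float64(0.421), np.float64(-0.076), np.float64(0.001)), (np.uint8(148), np.uint8(137), np.uint8(136)))]
158 [((np.float64(0.419), np.float64(-0.091), np.float64(0.0)), (np.uint8(158), np.uint8(147), np.uint8(145))), ((np.float64(0.423), np.float64(-0.085), np.float64(0.0)), (np.uint8(131), np.uint8(122), np.uint8(118))), ((np.float64(0.427), np.float64(-0.079), np.float64(0.0)), (np.uint8(91), np.uint8(85), np.uint8(84)))]
166 [((np.float64(0.424), np.float64(-0.094), np.float64(-0.001)), (np.uint8(99), np.uint8(92), np.uint8(92))), ((np.float64(0.428), np.float64(-0.088), np.float64(-0.001)), (np.uint8(94), np.uint8(88), np.uint8(87))), ((np.float64(0.432), np.float64(-0.083), np.float64(0.0)), (np.uint8(92), np.uint8(86), np.uint8(84)))]
174 [((np.float64(0.429), np.float64(-0.098), np.float64(0.002)), (np.uint8(93), np.uint8(86), np.uint8(85))), ((np.float6
[... 6611 characters left out ...]
8(46), np.uint8(23)))]
342 [((np.float64(0.452), np.float64(-0.109), np.float64(0.166)), (np.uint8(63), np.uint8(59), np.uint8(51))), ((np.float64(0.529), np.float64(-0.16), np.float64(0.053)), (np.uint8(110), np.uint8(45), np.uint8(3))), ((np.float64(0.533), np.float64(-0.155), np.float64(0.053)), (np.uint8(96), np.uint8(45), np.uint8(13)))]
306.31128350251345 [[ 0.5776  0.7881  0.2127  0.3993]
 [ 0.8163 -0.5579 -0.1498 -0.0675]
 [ 0.0006  0.2602 -0.9656  0.247 ]
 [ 0.      0.      0.      1.    ]]
t 4.5833 pos [ 0.4575 -0.1096  0.0546] jaw deg 54.76 y [0.577  0.8168 0.0001] z [ 0.8168 -0.577   0.0004] x [ 0.0004 -0.0001 -1.    ] F [-0.4  0.3  0.4] tq [ 0.05 -0.15  0.  ] open 0.0013 j7 0.46
```

The depth shows the bar (z=80 mm) running between the two fingers, so the opening reading looks doubtful. I'll lift a little and check.

Emit:
servo_tool(
  series=[
    {"fingers":1,"delta_pos":[0,0,0],"angular":[0,0,0]},
    {"fingers":1,"delta_pos":[0,0,0],"angular":[0,0,0]},
    {"fingers":1,"delta_pos":[-0.005,0,0],"angular":[0,0,0]},
    {"fingers":1,"delta_pos":[-0.01,0,0],"angular":[0,0,0]},
    {"fingers":1,"delta_pos":[-0.01,0,0],"angular":[0,0,0]},
    {"fingers":1,"delta_pos":[0,0,0],"angular":[0,0,0]},
  ],
  squeeze=35,
)

```text
clock: 5.08
tool_pos: [0.4581, -0.1095, 0.0807]
orientation: [0.214, 0.673, -0.214, 0.675]
contact_force: [1.0, 0.3, 0.4]
opening: 0.0006
```

```bash
python3 - <<'E'
from h import *
import cv2
from workcell import env
np.set_printoptions(precision=4,suppress=True)
pose()
c=env.calibration("wrist");p,d=env.read_camera("wrist");np.savez("pics/wrist2.npz",p=p,d=d,m=c["mtx"],T=c["cam_to_world"])
X=cloud(ld("wrist",2))
for v in range(190,300,12): print(v,*[X[v,u].round(3) for u in (302,310,314,318,326)])
E
```

```text
t 5.0833 pos [ 0.4581 -0.1095  0.0807] jaw deg 54.78 y [0.5767 0.8169 0.0007] z [ 0.8169 -0.5767  0.0016] x [ 0.0017 -0.0003 -1.    ] F [1.  0.3 0.4] tq [-0.02 -0.11  0.  ] open 0.0006 j7 0.51
190 [ 0.441 -0.11   0.012] [ 0.436 -0.097  0.066] [ 0.438 -0.095  0.066] [ 0.439 -0.092  0.065] [ 0.453 -0.093  0.012]
202 [ 0.445 -0.111  0.04 ] [ 0.44  -0.099  0.08 ] [ 0.441 -0.097  0.08 ] [ 0.443 -0.095  0.08 ] [ 0.456 -0.096  0.039]
214 [ 0.45  -0.114  0.052] [ 0.447 -0.104  0.08 ] [ 0.448 -0.102  0.079] [ 0.45 -0.1   0.08] [ 0.46  -0.099  0.053]
226 [ 0.457 -0.12   0.054] [ 0.454 -0.109  0.08 ] [ 0.455 -0.107  0.081] [ 0.457 -0.105  0.08 ] [ 0.473 -0.107  0.038]
238 [ 0.447 -0.11   0.113] [ 0.45  -0.106  0.113] [ 0.453 -0.105  0.109] [ 0.452 -0.102  0.115] [ 0.455 -0.099  0.113]
250 [ 0.448 -0.109  0.13 ] [ 0.45  -0.106  0.131] [ 0.452 -0.105  0.127] [ 0.452 -0.102  0.13 ] [ 0.455 -0.099  0.13 ]
262 [ 0.427 -0.091  0.199] [ 0.45  -0.106  0.143] [ 0.452 -0.105  0.141] [ 0.454 -0.104  0.14 ] [ 0.432 -0.086  0.197]
274 [ 0.428 -0.091  0.204] [ 0.45  -0.105  0.155] [ 0.457 -0.108  0.142] [ 0.454 -0.104  0.152] [ 0.432 -0.086  0.204]
286 [ 0.428 -0.091  0.21 ] [ 0.43  -0.09   0.207] [ 0.461 -0.111  0.144] [ 0.431 -0.089  0.208] [ 0.431 -0.086  0.211]
298 [ 0.429 -0.091  0.214] [ 0.432 -0.092  0.208] [ 0.434 -0.092  0.206] [ 0.434 -0.091  0.207] [ 0.431 -0.087  0.215]
```

The bolt stayed put, so the fingers shut above it. I need the real fingertip height relative to the reported TCP.

```bash
python3 - <<'E'
from h import *
from workcell import env
from scipy.spatial.transform import Rotation as R
np.set_printoptions(precision=4,suppress=True)
s,M=pose()
for k,(P,Mz) in {0:([.4566,-.1104,.1921],M),2:(s["tool_pos"],M)}.items():
    w=ld("wrist",k);X=cloud(w); L=(X-np.array(P))@M   # tool coords
    m=(abs(L[...,2])<.02)&(abs(L[...,1])<.07)&(X[...,2]>.085)
    q=L[m]; print(k,"max tool-x of finger pts",np.sort(q[:,0])[-12:], len(q)); 
    for x in np.arange(-.07,.01,.01):
        a=q[abs(q[:,0]-x)<.005]
        if len(a): print(x.round(3),len(a),"y",np.percentile(a[:,1],[0,25,75,100]),"z",a[:,2].min())
# independent: scene cam now, finger points near tool
c=env.calibration("scene");p,d=env.read_camera("scene");np.savez("pics/scene3.npz",p=p,d=d,m=c["mtx"],T=c["cam_to_world"])
X=cloud(ld("scene",3)); q=X[(np.hypot(X[...,0]-.458,X[...,1]+.1095)<.02)]
print("scene z hist",np.histogram(q[:,2],np.arange(0,.2,.01)))
E
```

```text
t 5.1333 pos [ 0.458  -0.1096  0.0801] jaw deg 54.76 y [0.577  0.8168 0.0007] z [ 0.8168 -0.577   0.0015] x [ 0.0016 -0.0003 -1.    ] F [-0.6 -0.2  0.3] tq [-0.02 -0.19 -0.  ] open 0.0005 j7 0.51
0 max tool-x of finger pts [-0.0267 -0.0264 -0.0263 -0.0261 -0.0261 -0.026  -0.0257 -0.0256 -0.0255
 -0.0255 -0.0254 -0.0253] 8004
-0.07 853 y [-0.0351 -0.0256  0.0269  0.0367] z -0.009653855388814065
-0.06 780 y [-0.0359 -0.0256  0.0268  0.0374] z -0.009366220052239626
-0.05 653 y [-0.0351 -0.0249  0.0264  0.0366] z -0.009525432673057166
-0.04 523 y [-0.0343 -0.0243  0.0258  0.0357] z -0.009473272906110192
-0.03 299 y [-0.0332 -0.0223  0.0238  0.0346] z -0.009252950224527087
2 max tool-x of finger pts [-0.0275 -0.0275 -0.0275 -0.0274 -0.0274 -0.0273 -0.0271 -0.027  -0.0269
 -0.0269 -0.0263 -0.0258] 1802
-0.07 107 y [-0.0016 -0.0007  0.0024  0.0034] z -0.009482704386893071
-0.06 377 y [-0.0146 -0.0037  0.0059  0.0164] z -0.00959071212769022
-0.05 484 y [-0.0146 -0.0065  0.0079  0.0163] z -0.009460975836771126
-0.04 392 y [-0.0141 -0.0063  0.0084  0.0158] z -0.009310840057572474
-0.03 173 y [-0.0121 -0.0038  0.0056  0.0133] z -0.009187450646335282
scene z hist (array([51, 68,  0, 47, 28, 27, 23, 54, 24,  0,  5, 33, 39, 41, 45, 23,  4,
        0,  0]), array([0.  , 0.01, 0.02, 0.03, 0.04, 0.05, 0.06, 0.07, 0.08, 0.09, 0.1 ,
       0.11, 0.12, 0.13, 0.14, 0.15, 0.16, 0.17, 0.18, 0.19]))
```

By two cameras, the real fingertips sit about 26 mm behind (above) the reported TCP. I'll allow for that by reopening and going down to a reported z of about 0.028, which puts the tips at about 54 mm.

Emit:
servo_tool(
  series=[
    {"fingers":0.1,"delta_pos":[0,0,0],"angular":[0,0,0]},
    {"fingers":0.1,"delta_pos":[0,0,-0.001],"angular":[0,0,0]},
    {"fingers":0.1,"delta_pos":[0,0,0],"angular":[0,0,0]},
    {"fingers":0.1,"delta_pos":[0,0,0],"angular":[0,0,0]},
    {"fingers":0.1,"delta_pos":[0,0,0],"angular":[0,0,0]},
    {"fingers":0.1,"delta_pos":[0,0,0],"angular":[0,0,0]},
    {"fingers":0.1,"delta_pos":[0,0,0],"angular":[0,0,0]},
    {"fingers":0.1,"delta_pos":[0.015,0,0],"angular":[0,0,0]},
    {"fingers":0.1,"delta_pos":[0.015,0,0],"angular":[0,0,0]},
    {"fingers":0.1,"delta_pos":[0.012,0,0],"angular":[0,0,0]},
    {"fingers":0.1,"delta_pos":[0.01,0,0],"angular":[0,0,0]},
    {"fingers":0.1,"delta_pos":[0,0,0],"angular":[0,0,0]},
    {"fingers":1,"delta_pos":[0,0,0],"angular":[0,0,0]},
    {"fingers":1,"delta_pos":[0,0,0],"angular":[0,0,0]},
    {"fingers":1,"delta_pos":[0,0,0],"angular":[0,0,0]},
    {"fingers":1,"delta_pos":[0,0,0],"angular":[0,0,0]},
    {"fingers":1,"delta_pos":[0,0,0],"angular":[0,0,0]},
    {"fingers":1,"delta_pos":[0,0,0],"angular":[0,0,0]},
    {"fingers":1,"delta_pos":[0,0,0],"angular":[0,0,0]},
  ],
  squeeze=35,
)

```text
clock: 6.77
tool_pos: [0.4568, -0.1092, 0.0277]
orientation: [0.214, 0.674, -0.214, 0.674]
contact_force: [-0.6, -0.8, 6.3]
opening: 0.0122
```

```bash
python3 -c "
from h import *
s,M=pose()"
```

```text
t 6.7667 pos [ 0.4568 -0.1092  0.0277] jaw deg 54.77 y [ 5.769e-01  8.168e-01 -1.000e-04] z [ 8.168e-01 -5.769e-01  7.000e-04] x [ 5.e-04 -5.e-04 -1.e+00] F [-0.6 -0.8  6.3] tq [-0.23  0.02 -0.02] open 0.0122 j7 0.4
```

Gripped: the opening reads 12.2 mm. Now I'll lift, carry it to 125 mm before the seat, and turn the bar along the channel.

Emit:
servo_tool(
  series=[
    {"fingers":1,"delta_pos":[-0.01,0,0],"angular":[0,0,0]},
    {"fingers":1,"delta_pos":[-0.025,0,0],"angular":[0,0,0]},
    {"fingers":1,"delta_pos":[-0.03,0,0],"angular":[0,0,0]},
    {"fingers":1,"delta_pos":[-0.03,0,0],"angular":[0,0,0]},
    {"fingers":1,"delta_pos":[-0.015,0,0],"angular":[0,0,0]},
    {"fingers":1,"delta_pos":[0,0,0],"angular":[0,0,0]},
  ],
)

```text
clock: 7.27
tool_pos: [0.458, -0.1092, 0.1401]
orientation: [0.214, 0.672, -0.214, 0.676]
contact_force: [0.9, 0.3, -2.3]
opening: 0.0122
```

Emit:
servo_tool(
  series=[
    {"fingers":1,"delta_pos":[0,0.015,0.001],"angular":[0,0,0]},
    {"fingers":1,"delta_pos":[0,0.029,0.0015],"angular":[0,0,0]},
    {"fingers":1,"delta_pos":[0,0.029,0.0015],"angular":[0,0,0]},
    {"fingers":1,"delta_pos":[0,0.029,0.0015],"angular":[0,0,0]},
    {"fingers":1,"delta_pos":[0,0.029,0.0015],"angular":[0,0,0]},
    {"fingers":1,"delta_pos":[0,0.029,0.0015],"angular":[0,0,0]},
    {"fingers":1,"delta_pos":[0,0.029,0.0015],"angular":[0,0,0]},
    {"fingers":1,"delta_pos":[0,0.029,0.0015],"angular":[0,0,0]},
    {"fingers":1,"delta_pos":[0,0.029,0.0015],"angular":[0,0,0]},
    {"fingers":1,"delta_pos":[0,0.029,0.0015],"angular":[0,0,0]},
    {"fingers":1,"delta_pos":[0,0.029,0.0015],"angular":[0,0,0]},
    {"fingers":1,"delta_pos":[0,0.029,0.0015],"angular":[0,0,0]},
    {"fingers":1,"delta_pos":[0,0.029,0.0015],"angular":[0,0,0]},
    {"fingers":1,"delta_pos":[0,0.029,0.0015],"angular":[0,0,0]},
    {"fingers":1,"delta_pos":[0,0.014,0.001],"angular":[0,0,0]},
    {"fingers":1,"delta_pos":[0,0,0],"angular":[-0.108,0,0]},
    {"fingers":1,"delta_pos":[0,0,0],"angular":[-0.108,0,0]},
    {"fingers":1,"delta_pos":[0,0,0],"angular":[-0.108,0,0]},
    {"fingers":1,"delta_pos":[0,0,0],"angular":[0,0,0]},
    {"fingers":1,"delta_pos":[0,0,0],"angular":[0,0,0]},
  ],
)

```text
clock: 8.93
tool_pos: [0.7077, 0.2101, 0.1355]
orientation: [0.103, 0.7, -0.104, 0.699]
contact_force: [0.3, 0.0, -2.1]
opening: 0.0125
```

```bash
python3 - <<'E'
from h import *
import cv2
from workcell import env
np.set_printoptions(precision=4,suppress=True)
s,M=pose(); go(s["tool_pos"],M,[.7078,.2104,.047],79.1-5.7)
ims=[]
for n,(u,v,w,h) in {"scene":(370,170,130,130),"top":(150,60,110,110)}.items():
    c=env.calibration(n);p,d=env.read_camera(n);np.savez(f"pics/{n}4.npz",p=p,d=d,m=c["mtx"],T=c["cam_to_world"])
    ims.append(cv2.resize(p[v:v+h,u:u+w,::-1],(400,400),interpolation=cv2.INTER_CUBIC))
cv2.imwrite("pics/c4.png",np.hstack(ims))
E
```

```text
t 8.9333 pos [0.7077 0.2101 0.1355] jaw deg 73.16 y [ 0.2897  0.9571 -0.0012] z [ 0.9571 -0.2897 -0.0017] x [-0.002  -0.0006 -1.    ] F [ 0.3  0.  -2.1] tq [ 0.03 -0.18 -0.02] open 0.0125 j7 0.49
delta tool [0.0885 0.0004 0.0001] rx -0.0042
```

View pics/c4.png

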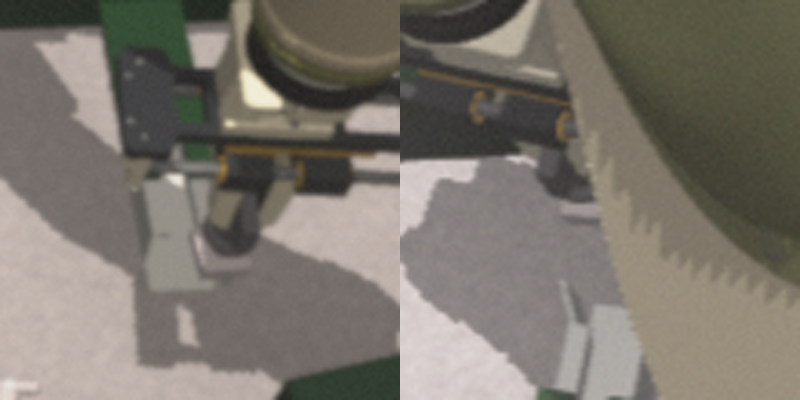

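The steel head hangs at scene crop (222,258), and its front edge looks nearly parallel to the channel's end. I'll enlarge it to measure the angle.

```bash
python3 - <<'E'
import cv2,numpy as np
p=np.load("pics/scene4.npz")["p"];q=np.load("pics/wrist0.npz")
cv2.imwrite("pics/c5.png",cv2.resize(p[232:272,410:460,::-1],(750,600),interpolation=cv2.INTER_CUBIC))
E
```

```text
(no output)
```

View pics/c5.png

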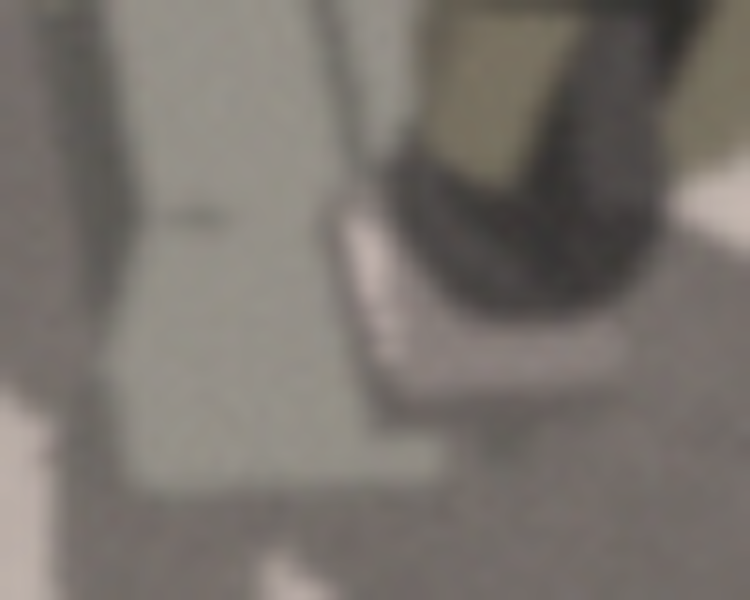

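```bash
python3 - <<'E'
from h import *
c=ld("scene",4)
f=lambda a,b,z:(lambda P,Q:(P.round(4),Q.round(4),np.linalg.norm(Q-P).round(4),np.degrees(np.arctan2(*(Q-P)[1::-1])).round(1)))(plane(c,px(*a,410,232,s=15),z),plane(c,px(*b,410,232,s=15),z))
print("head front",f((403,392),(625,368),.12)); print("head left",f((403,392),(340,215),.12)); print("chan front",f((140,492),(445,472),.004))
E
```

```text
head front (array([0.7202, 0.1932, 0.12  ]), array([0.7237, 0.2233, 0.12  ]), np.float64(0.0303), np.float64(83.3))
head left (array([0.7202, 0.1932, 0.12  ]), array([0.693, 0.195, 0.12 ]), np.float64(0.0272), np.float64(176.2))
chan front (array([0.6771, 0.1945, 0.004 ]), array([0.6847, 0.2407, 0.004 ]), np.float64(0.0469), np.float64(80.7))
```

The head's edges are at 83–86° against the channel's 79°, so I'll turn 4.6° clockwise. Then I'll lower to a head centre height of about 25 mm.

Emit:
servo_tool(
  series=[
    {"fingers":1,"delta_pos":[0.02,0,0],"angular":[0.04,0,0]},
    {"fingers":1,"delta_pos":[0.025,0,0],"angular":[0.04,0,0]},
    {"fingers":1,"delta_pos":[0.02,0,0],"angular":[0,0,0]},
    {"fingers":1,"delta_pos":[0.015,0,0],"angular":[0,0,0]},
    {"fingers":1,"delta_pos":[0.009,0,0],"angular":[0,0,0]},
    {"fingers":1,"delta_pos":[0,0,0],"angular":[0,0,0]},
    {"fingers":1,"delta_pos":[0,0,0],"angular":[0,0,0]},
  ],
)

```text
clock: 9.62
tool_pos: [0.7083, 0.2107, 0.0484]
orientation: [0.13, 0.695, -0.13, 0.695]
contact_force: [0.5, -0.3, -1.6]
opening: 0.0122
```

```bash
cat >> h.py <<'E'
SEAT=np.array([.585,.234]);CX=np.array([-.9818,.1899]);CY=np.array([-.1899,-.9818])
def ch():
    s,M=pose(); d=s["tool_pos"][:2]-SEAT
    print("chan x,y mm",(1e3*d@CX).round(1),(1e3*d@CY).round(1),"Fchan",(s["contact_force"][:2]@CX).round(1),(s["contact_force"][:2]@CY).round(1),"| +10mm along chan in tool:",(M.T@np.r_[CX,0]*.01).round(5),"+1mm chan y:",(M.T@np.r_[CY,0]*.001).round(5))
    return s,M
E
python3 - <<'E'
from h import *
import cv2
from workcell import env
ch()
c=env.calibration("scene");p,d=env.read_camera("scene");np.savez("pics/scene6.npz",p=p,d=d,m=c["mtx"],T=c["cam_to_world"])
cv2.imwrite("pics/c6.png",cv2.resize(p[220:280,400:475,::-1],(750,600),interpolation=cv2.INTER_CUBIC))
E
```

```text
t 9.6167 pos [0.7083 0.2107 0.0484] jaw deg 68.75 y [0.3624 0.932  0.    ] z [ 9.320e-01 -3.624e-01 -2.000e-04] x [-2.e-04  1.e-04 -1.e+00] F [ 0.5 -0.3 -1.6] tq [ 0.06 -0.15 -0.01] open 0.0122 j7 0.37
chan x,y mm -125.5 -0.6 Fchan -0.5 0.2 | +10mm along chan in tool: [ 0.      -0.00179 -0.00984] +1mm chan y: [-0.      -0.00098  0.00018]
```

View pics/c6.png

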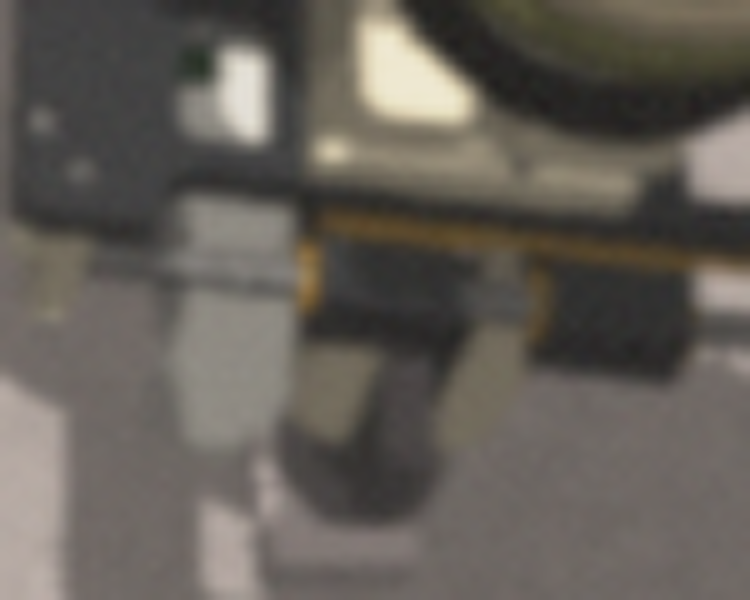

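I want to confirm the lateral alignment, so I'll overlay the model (channel, notch and held head) on the pictures.

```bash
python3 - <<'E'
from h import *
import cv2
def pr(c,P): 
    q=np.linalg.inv(c["T"])@np.r_[P,1]; q=c["m"]@q[:3]; return q[:2]/q[2]
def W(x,y,z): return np.r_[SEAT+x*CX+y*CY,z]
lines=[]
for y in(.011,-.011): lines.append((W(-.07,y,.042),W(-.025,y,.042),(0,0,255))); lines.append((W(-.025,y,.048),W(.008,y,.048),(255,0,255)))
lines.append((W(-.098,-.03,.042),W(-.07,-.0195,.042),(0,255,255)));lines.append((W(-.098,.03,.042),W(-.07,.0195,.042),(0,255,255)))
lines.append((W(-.098,-.03,.004),W(-.098,.03,.004),(0,255,0)));lines.append((W(-.025,-.032,.048),W(-.025,.032,.048),(255,0,255)))
lines.append((W(.008,-.011,.048),W(.008,.011,.048),(255,0,255)))
H=np.array([.7083,.2107,0]);a=np.radians(-10.9);u=np.array([np.cos(a),np.sin(a),0]);v=np.array([-u[1],u[0],0])
k=[H+.016*(i*u+j*v)+[0,0,.0325] for i,j in((1,1),(1,-1),(-1,-1),(-1,1))]
hl=[(k[i],k[(i+1)%4],(255,128,0)) for i in range(4)]
def draw(n,kk,u0,v0,w,h,s,L):
    c=ld(n,kk);im=cv2.resize(c["p"][v0:v0+h,u0:u0+w,::-1],None,fx=s,fy=s,interpolation=cv2.INTER_CUBIC)
    f=lambda P:tuple(((pr(c,P)-[u0,v0]+.5)*s-.5).round().astype(int).tolist())
    for A,B,col in L: cv2.line(im,f(A),f(B),col,1)
    return im
r1=np.hstack([draw("top",0,170,125,66,50,6,lines),draw("scene",0,395,215,66,50,6,lines)])
r2=np.hstack([draw("scene",6,395,235,66,50,6,lines+hl),draw("scene",4,395,230,66,50,6,lines+[(A+[0,0,.0871],B+[0,0,.0871],c_) for A,B,c_ in hl])])
cv2.imwrite("pics/c7.png",np.vstack([r1,r2]))
E
```

```text
(no output)
```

View pics/c7.png

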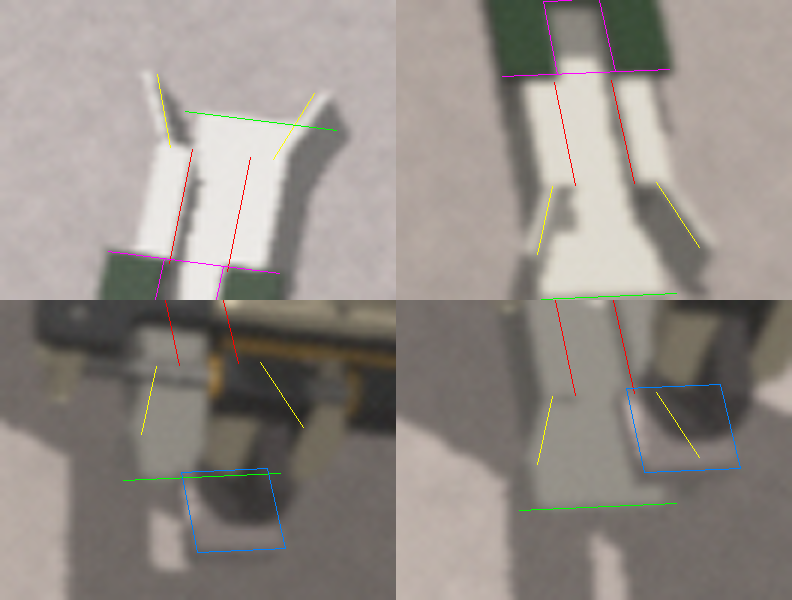

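The overlay fits. The blue head outline matches the held head, and the guides, lips and foot match to about 1.5 mm, with the notch hinting about 1 mm toward world -y. I'll slide in part-way and watch the forces.

Emit:
servo_tool(
  series=[
    {"fingers":1,"delta_pos":[0.0012,-0.001,0.0002],"angular":[0,0,0]},
    {"fingers":1,"delta_pos":[0,-0.0018,-0.0098],"angular":[0,0,0]},
    {"fingers":1,"delta_pos":[0,-0.0018,-0.0098],"angular":[0,0,0]},
    {"fingers":1,"delta_pos":[0,-0.0018,-0.0098],"angular":[0,0,0]},
    {"fingers":1,"delta_pos":[0,-0.0018,-0.0098],"angular":[0,0,0]},
    {"fingers":1,"delta_pos":[0,-0.0018,-0.0098],"angular":[0,0,0]},
    {"fingers":1,"delta_pos":[0,-0.0018,-0.0098],"angular":[0,0,0]},
    {"fingers":1,"delta_pos":[0,0,0],"angular":[0,0,0]},
  ],
)

```text
clock: 10.33
tool_pos: [0.6468, 0.2218, 0.0474]
orientation: [0.129, 0.696, -0.13, 0.695]
contact_force: [-0.8, 0.2, -1.5]
opening: 0.0122
```

```bash
python3 -c "
from h import *
ch()"
```

```text
t 10.3333 pos [0.6468 0.2218 0.0474] jaw deg 68.89 y [ 3.601e-01  9.329e-01 -5.000e-04] z [ 0.9329 -0.3601 -0.0012] x [-0.0012 -0.     -1.    ] F [-0.8  0.2 -1.5] tq [ 0.06 -0.13 -0.03] open 0.0122 j7 0.29
chan x,y mm -63.0 0.3 Fchan 0.8 -0.0 | +10mm along chan in tool: [ 1.00e-05 -1.76e-03 -9.84e-03] +1mm chan y: [ 0.      -0.00098  0.00018]
```

No contact forces yet. I'll go on to about -13 mm, then check.

Emit:
servo_tool(
  series=[
    {"fingers":1,"delta_pos":[0,-0.0018,-0.0098],"angular":[0,0,0]},
    {"fingers":1,"delta_pos":[0,-0.0018,-0.0098],"angular":[0,0,0]},
    {"fingers":1,"delta_pos":[0,-0.0018,-0.0098],"angular":[0,0,0]},
    {"fingers":1,"delta_pos":[0,-0.0018,-0.0098],"angular":[0,0,0]},
    {"fingers":1,"delta_pos":[0,-0.0018,-0.0098],"angular":[0,0,0]},
    {"fingers":1,"delta_pos":[0,0,0],"angular":[0,0,0]},
  ],
)

```text
clock: 10.83
tool_pos: [0.5979, 0.2309, 0.0472]
orientation: [0.129, 0.696, -0.13, 0.695]
contact_force: [-1.1, -1.1, -0.6]
opening: 0.0126
```

```bash
python3 -c "
from h import *
ch()"
```

```text
t 10.8333 pos [0.5979 0.2309 0.0472] jaw deg 68.89 y [ 3.602e-01  9.329e-01 -6.000e-04] z [ 0.9329 -0.3602 -0.0013] x [-1.4e-03 -1.0e-04 -1.0e+00] F [-1.1 -1.1 -0.6] tq [ 0.03 -0.08  0.04] open 0.0126 j7 0.21
chan x,y mm -13.2 0.6 Fchan 0.8 1.3 | +10mm along chan in tool: [ 1.00e-05 -1.76e-03 -9.84e-03] +1mm chan y: [ 0.      -0.00098  0.00018]
```

Still free. Now 4 mm steps until it stops against the notch end.

Emit:
servo_tool(
  series=[
    {"fingers":1,"delta_pos":[0,-0.0007,-0.0039],"angular":[0,0,0]},
    {"fingers":1,"delta_pos":[0,-0.0007,-0.0039],"angular":[0,0,0]},
    {"fingers":1,"delta_pos":[0,-0.0007,-0.0039],"angular":[0,0,0]},
    {"fingers":1,"delta_pos":[0,0,0],"angular":[0,0,0]},
  ],
)

```text
clock: 11.17
tool_pos: [0.5881, 0.2325, 0.0471]
orientation: [0.13, 0.695, -0.13, 0.695]
contact_force: [0.5, 0.5, -2.0]
opening: 0.012
```

```bash
python3 -c "
from h import *
ch()"
```

```text
t 11.1667 pos [0.5881 0.2325 0.0471] jaw deg 68.79 y [ 3.618e-01  9.322e-01 -2.000e-04] z [ 9.322e-01 -3.618e-01 -4.000e-04] x [-4.e-04 -0.e+00 -1.e+00] F [ 0.5  0.5 -2. ] tq [ 0.09 -0.15  0.02] open 0.012 j7 0.2
chan x,y mm -3.3 0.9 Fchan -0.4 -0.6 | +10mm along chan in tool: [ 0.      -0.00178 -0.00984] +1mm chan y: [ 0.      -0.00098  0.00018]
```

Emit:
servo_tool(
  series=[
    {"fingers":1,"delta_pos":[0,-0.0003,-0.002],"angular":[0,0,0]},
    {"fingers":1,"delta_pos":[0,-0.0003,-0.002],"angular":[0,0,0]},
    {"fingers":1,"delta_pos":[0,0,0],"angular":[0,0,0]},
  ],
)

```text
clock: 11.42
tool_pos: [0.5846, 0.2333, 0.0471]
orientation: [0.13, 0.695, -0.13, 0.695]
contact_force: [-0.5, -0.6, -1.5]
opening: 0.0122
```

Emit:
servo_tool(
  series=[
    {"fingers":1,"delta_pos":[0,-0.0003,-0.002],"angular":[0,0,0]},
    {"fingers":1,"delta_pos":[0,0,0],"angular":[0,0,0]},
  ],
)

```text
clock: 11.58
tool_pos: [0.5831, 0.2337, 0.0472]
orientation: [0.13, 0.695, -0.13, 0.695]
contact_force: [0.9, -0.1, -1.5]
opening: 0.012
```

```bash
python3 -c "
from h import *
ch()"
```

```text
t 11.5833 pos [0.5831 0.2337 0.0472] jaw deg 68.77 y [3.622e-01 9.321e-01 4.000e-04] z [ 9.321e-01 -3.622e-01  4.000e-04] x [ 5.e-04  2.e-04 -1.e+00] F [ 0.9 -0.1 -1.5] tq [-0.02 -0.41 -0.02] open 0.012 j7 0.19
chan x,y mm 1.8 0.6 Fchan -0.9 -0.1 | +10mm along chan in tool: [-1.00e-05 -1.79e-03 -9.84e-03] +1mm chan y: [-0.      -0.00098  0.00018]
```

Emit:
servo_tool(
  series=[
    {"fingers":1,"delta_pos":[0,-0.0003,-0.002],"angular":[0,0,0]},
    {"fingers":1,"delta_pos":[0,0,0],"angular":[0,0,0]},
  ],
)

```text
clock: 11.75
tool_pos: [0.5815, 0.2343, 0.0474]
orientation: [0.131, 0.695, -0.13, 0.695]
contact_force: [2.9, -0.6, 0.6]
opening: 0.0118
```

Emit:
servo_tool(
  series=[
    {"fingers":1,"delta_pos":[0,-0.0002,-0.001],"angular":[0,0,0]},
    {"fingers":1,"delta_pos":[0,0,0],"angular":[0,0,0]},
  ],
)

```text
clock: 11.92
tool_pos: [0.5807, 0.2345, 0.0475]
orientation: [0.131, 0.695, -0.13, 0.695]
contact_force: [3.9, -0.7, 0.3]
opening: 0.0124
```

```bash
python3 - <<'E'
from h import *
ch()
import cv2
from workcell import env
ims=[]
for n,(u,v,w,h) in {"scene":(385,150,90,90),"wrist":(220,120,200,200)}.items():
    c=env.calibration(n);p,d=env.read_camera(n);np.savez(f"pics/{n}8.npz",p=p,d=d,m=c["mtx"],T=c["cam_to_world"])
    ims.append(cv2.resize(p[v:v+h,u:u+w,::-1],(400,400),interpolation=cv2.INTER_CUBIC))
cv2.imwrite("pics/c8.png",np.hstack(ims))
E
```

```text
t 11.9167 pos [0.5807 0.2345 0.0475] jaw deg 68.76 y [0.3623 0.9321 0.001 ] z [ 0.9321 -0.3623  0.0011] x [ 1.4e-03  6.0e-04 -1.0e+00] F [ 3.9 -0.7  0.3] tq [ 0.04 -1.15  0.01] open 0.0124 j7 0.18
chan x,y mm 4.3 0.4 Fchan -4.0 -0.0 | +10mm along chan in tool: [-1.00e-05 -1.79e-03 -9.84e-03] +1mm chan y: [-0.      -0.00098  0.00018]
```

View pics/c8.png

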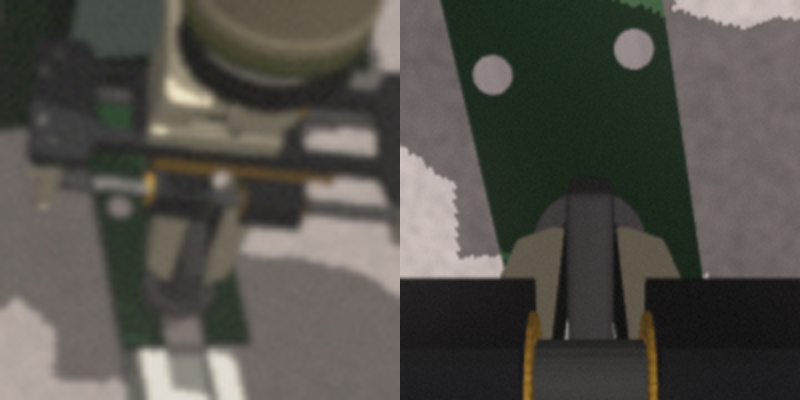

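The stop came at about +2 mm along the channel. The wrist moment then rose to -1.15 N m, and the wrist view shows the bar and flange centred on the foot between its edges. I'll back off 2.5 mm to unload the stem, then lower the flange onto the foot.

Emit:
servo_tool(
  series=[
    {"fingers":1,"delta_pos":[0,0.0005,0.0025],"angular":[0,0,0]},
    {"fingers":1,"delta_pos":[0,0,0],"angular":[0,0,0]},
    {"fingers":1,"delta_pos":[0.002,0,0],"angular":[0,0,0]},
    {"fingers":1,"delta_pos":[0.002,0,0],"angular":[0,0,0]},
    {"fingers":1,"delta_pos":[0,0,0],"angular":[0,0,0]},
  ],
)

```text
clock: 12.43
tool_pos: [0.5824, 0.2337, 0.0427]
orientation: [0.13, 0.695, -0.13, 0.695]
contact_force: [3.0, 0.0, -1.6]
opening: 0.0122
```

Emit:
servo_tool(
  series=[
    {"fingers":1,"delta_pos":[0.001,0,0],"angular":[0,0,0]},
    {"fingers":1,"delta_pos":[0.001,0,0],"angular":[0,0,0]},
    {"fingers":1,"delta_pos":[0,0,0],"angular":[0,0,0]},
  ],
)

```text
clock: 12.68
tool_pos: [0.5836, 0.2335, 0.0418]
orientation: [0.13, 0.694, -0.13, 0.696]
contact_force: [3.7, -2.5, 6.9]
opening: 0.0121
```

```bash
python3 -c "
from h import *
ch()"
```

```text
t 12.6833 pos [0.5836 0.2335 0.0418] jaw deg 68.73 y [3.627e-01 9.319e-01 4.000e-04] z [ 0.9319 -0.3627  0.0019] x [ 1.9e-03 -3.0e-04 -1.0e+00] F [ 3.7 -2.5  6.9] tq [-0.58 -1.12 -0.  ] open 0.0121 j7 0.18
chan x,y mm 1.3 0.8 Fchan -4.1 1.7 | +10mm along chan in tool: [-2.00e-05 -1.79e-03 -9.84e-03] +1mm chan y: [-0.      -0.00098  0.00018]
```

The flange met the foot at a reported z of 0.042, as expected. Now turning the bar clockwise, half first.

Emit:
servo_tool(
  series=[
    {"fingers":1,"delta_pos":[0,0,0],"angular":[0.08,0,0]},
    {"fingers":1,"delta_pos":[0,0,0],"angular":[0.1,0,0]},
    {"fingers":1,"delta_pos":[0,0,0],"angular":[0.1,0,0]},
    {"fingers":1,"delta_pos":[0,0,0],"angular":[0.1,0,0]},
    {"fingers":1,"delta_pos":[0,0,0],"angular":[0.1,0,0]},
    {"fingers":1,"delta_pos":[0,0,0],"angular":[0.1,0,0]},
    {"fingers":1,"delta_pos":[0,0,0],"angular":[0,0,0]},
  ],
)

```text
clock: 13.27
tool_pos: [0.5839, 0.2357, 0.042]
orientation: [0.327, 0.627, -0.324, 0.629]
contact_force: [5.1, 1.9, 3.1]
opening: 0.0122
```

```bash
python3 -c "
from h import *
ch()"
```

```text
t 13.2667 pos [0.5839 0.2357 0.042 ] jaw deg 35.24 y [0.8167 0.5771 0.0043] z [ 5.771e-01 -8.167e-01 -2.000e-04] x [ 0.0034  0.0026 -1.    ] F [5.1 1.9 3.1] tq [ 0.58 -1.41  0.16] open 0.0122 j7 -0.26
chan x,y mm 1.4 -1.4 Fchan -4.6 -2.9 | +10mm along chan in tool: [-3.00e-05 -6.92e-03 -7.22e-03] +1mm chan y: [-0.      -0.00072  0.00069]
```

Emit:
servo_tool(
  series=[
    {"fingers":1,"delta_pos":[0,0,0],"angular":[0.1,0,0]},
    {"fingers":1,"delta_pos":[0,0,0],"angular":[0.1,0,0]},
    {"fingers":1,"delta_pos":[0,0,0],"angular":[0.1,0,0]},
    {"fingers":1,"delta_pos":[0,0,0],"angular":[0.1,0,0]},
    {"fingers":1,"delta_pos":[0,0,0],"angular":[0.1,0,0]},
    {"fingers":1,"delta_pos":[0,0,0],"angular":[0.1,0,0]},
    {"fingers":1,"delta_pos":[0,0,0],"angular":[0,0,0]},
  ],
)

```text
clock: 13.85
tool_pos: [0.5843, 0.2359, 0.0421]
orientation: [0.498, 0.503, -0.494, 0.504]
contact_force: [4.8, 2.8, 2.5]
opening: 0.0124
```

```bash
python3 -c "
from h import *
ch()"
```

```text
t 13.85 pos [0.5843 0.2359 0.0421] jaw deg 0.87 y [0.9999 0.0152 0.0043] z [ 0.0152 -0.9999 -0.0029] x [ 0.0042  0.0029 -1.    ] F [4.8 2.8 2.5] tq [ 0.48 -1.48  0.21] open 0.0124 j7 -0.69
chan x,y mm 1.0 -1.7 Fchan -4.2 -3.6 | +10mm along chan in tool: [-4.00e-05 -9.79e-03 -2.05e-03] +1mm chan y: [-0.      -0.0002   0.00098]
```

The bar has turned 1.19 rad, and a steady 0.2 N m shows the nut working against the stopped head. I'll add 0.1 rad for margin, then release and rise.

Emit:
servo_tool(
  series=[
    {"fingers":1,"delta_pos":[0,0,0],"angular":[0.1,0,0]},
    {"fingers":1,"delta_pos":[0,0,0],"angular":[0,0,0]},
    {"fingers":0.2,"delta_pos":[0,0,0],"angular":[0,0,0]},
    {"fingers":0.2,"delta_pos":[0,0,0],"angular":[0,0,0]},
    {"fingers":0.2,"delta_pos":[0,0,0],"angular":[0,0,0]},
    {"fingers":0.2,"delta_pos":[0,0,0],"angular":[0,0,0]},
    {"fingers":0.2,"delta_pos":[0,0,0],"angular":[0,0,0]},
    {"fingers":0.2,"delta_pos":[0,0,0],"angular":[0,0,0]},
    {"fingers":0.2,"delta_pos":[-0.01,0,0],"angular":[0,0,0]},
    {"fingers":0.2,"delta_pos":[-0.02,0,0],"angular":[0,0,0]},
    {"fingers":0.2,"delta_pos":[-0.03,0,0],"angular":[0,0,0]},
    {"fingers":0.2,"delta_pos":[-0.035,0,0],"angular":[0,0,0]},
    {"fingers":0.2,"delta_pos":[-0.035,0,0],"angular":[0,0,0]},
    {"fingers":0.2,"delta_pos":[-0.03,0,0],"angular":[0,0,0]},
    {"fingers":0.2,"delta_pos":[0,0,0],"angular":[0,0,0]},
  ],
)

```text
clock: 15.1
tool_pos: [0.585, 0.2349, 0.2078]
orientation: [0.523, 0.479, -0.517, 0.48]
contact_force: [1.0, -0.5, 0.1]
opening: 0.0369
```

```bash
python3 - <<'E'
from h import *
import cv2
from workcell import env
np.set_printoptions(precision=4,suppress=True)
ch()
ims=[]
for n,(u,v,w,h) in {"scene":(385,180,100,100),"wrist":(220,120,200,200)}.items():
    c=env.calibration(n);p,d=env.read_camera(n);np.savez(f"pics/{n}9.npz",p=p,d=d,m=c["mtx"],T=c["cam_to_world"])
    ims.append(cv2.resize(p[v:v+h,u:u+w,::-1],(400,400),interpolation=cv2.INTER_CUBIC))
    X=cloud(ld(n,9));z=X[...,2]
    for lo,hi in((.085,.1),(.05,.056)):
        t=X[(z>lo)&(z<hi)&(np.hypot(*(X[...,:2]-SEAT).transpose(2,0,1))<.032)]
        if len(t)>9:
            r=cv2.minAreaRect(t[:,:2].astype(np.float32));w,V=np.linalg.eigh(np.cov(t[:,:2].T));d_=np.array(r[0])-SEAT
            print(n,lo,len(t),t.mean(0),r,"chan mm",1e3*d_@CX,1e3*d_@CY,"dir",np.degrees(np.arctan2(V[1,1],V[0,1])),"top z",np.median(t[:,2]))
            if lo>.06: print(" z plane fit tilt",np.linalg.lstsq(np.c_[t[:,:2]-t[:,:2].mean(0),np.ones(len(t))],t[:,2],rcond=None)[0])
cv2.imwrite("pics/c9.png",np.hstack(ims))
E
```

```text
t 15.1 pos [0.585  0.2349 0.2078] jaw deg -4.61 y [ 0.9967 -0.0803  0.0077] z [-0.0803 -0.9968 -0.0043] x [ 0.008   0.0037 -1.    ] F [ 1.  -0.5  0.1] tq [ 0.06 -0.11  0.03] open 0.0369 j7 -0.69
chan x,y mm 0.2 -0.9 Fchan -1.1 0.3 | +10mm along chan in tool: [-0.0001 -0.0099 -0.0011] +1mm chan y: [-0.     -0.0001  0.001 ]
scene 0.085 139 [0.588  0.2325 0.0921] ((0.5862141251564026, 0.23397359251976013), (0.050347745418548584, 0.014663591980934143), 88.7191390991211) chan mm -1.1970428590536493 -0.20463550310134235 dir 90.18085595721469 top z 0.09263374444982186
 z plane fit tilt [-0.2432  0.0031  0.0921]
scene 0.05 76 [0.5937 0.2305 0.0525] ((0.590174674987793, 0.23204705119132996), (0.05201607197523117, 0.029293376952409744), 56.10835266113281) chan mm -5.451360881781616 0.9347343601703709 dir 74.8601535863448 top z 0.05258465223639841
wrist 0.085 559 [0.5871 0.2364 0.0938] ((0.5869970321655273, 0.23557186126708984), (0.04925299063324928, 0.011952250264585018), 89.23141479492188) chan mm -1.6621897254944222 -1.9224898002624446 dir 89.1805513193106 top z 0.09395610369287344
 z plane fit tilt [ 0.0109 -0.0088  0.0938]
wrist 0.05 316 [0.5865 0.2363 0.0531] ((0.5848332047462463, 0.2407177984714508), (0.04164140298962593, 0.0462077371776104), 48.18475341796875) chan mm 1.4394695098638162 -6.563860120582574 dir 178.1659497784683 top z 0.05314357688334917
```

View pics/c9.png

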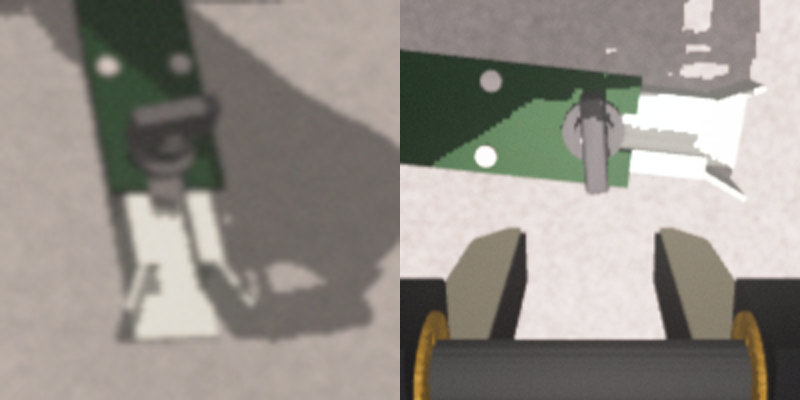

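The bolt stands upright in the notch. The bar top is at 93.8 mm (94 expected) and about 1.5 mm from the seat along the channel. The bar is across the channel at 89°, so even with the head turned to its wall limit the nut is past 1.1 rad. Handing in.

```bash
python3 -c "
from workcell import env
print(env.finish_job())"
```

```text
the job is handed in; nothing more can be done
None
```

I put the square-headed bolt into the channel, slid it in until the stem touched the end of the foot's notch, and turned the bar nut about 1.2 rad clockwise. Then I let go and handed the job in at about 15 s of the 48 s. No verdict was reported.

**Last checks:**
- **Position:** the bar's top is at 93.8 mm (94 expected with the flange down). It is 1–2 mm from the seat along the channel and 0–2 mm across it.
- **Upright:** the wrist camera shows a tilt of about 0.01 rad. A fit to the scene camera's depth gave a slope of 0.24, but I put that down to it also picking up the bar's side.
- **Nut:** the bar lies at 89° in the world frame, across the channel. I could not see the head under the lips. Allowing it the full 15° of play either way, the nut is at 1.1–1.4 rad, above the 0.75 needed.
- **Contact:** the gripper is well clear above the bolt, and I moved none of the look-alikes.

**What went wrong or disagreed:**
- **First grasp:** it closed on nothing, because the real fingertips are about 26 mm behind the reported TCP. I measured this with two cameras, allowed for it, and the second grasp held (12.2 mm opening on the 12 mm bar).
- **Bar spring-back:** the bar turned back about 4° when I let go, which is included in the nut figure above.

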